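# Put the lens spanner and screwdriver away in the organizer's drawer

## Task

Pull the organizer's wide bottom drawer out all the way to its stop, then lay the forked lens spanner and the small screwdriver flat in it, one in each of its two long compartments, both straight along the compartment with their working ends towards the back of the drawer and their handles towards its front. Put them down rather than dropping them, and only then push the drawer fully shut. Leave everything else on the bench where it is.

Things in the scene. Friction and masses are not known exactly. Their poses are not given: they have to be found in the camera images.
- drawer (a joint): travel of the wide bottom drawer in m: 0 fully shut, 0.165 at its stop. Slides level towards the organizer's front with about 1 to 3 N.
- organizer: grey parts organizer, fixed, 240 deep x 240 wide x 130 mm high; a row of small shut drawers above, one wide drawer below. Origin on the bench 100 mm in front of the middle of its flat front; x points into it, y along its front, z up. The front goes on above the tab to 130 mm, so a gripper coming straight down to the tab strikes it: come leaning back towards -x.
- drawer_tab (a point): middle of the wide drawer's black pull tab, 44 mm above the bench, 17 mm out from the drawer front; moves with it. The tab is an upright plate 12 mm wide (along y), 28 mm high, standing 28 mm out from the front. x points into the organizer (the drawer opens to -x), y along its front, z up.
- drawer_floor (a point): centre of the drawer's inner floor, 12 mm above the bench, moves with it; x to the drawer's back, y across, z up. Inside: x -104 to 106, y -104 to 104 mm; lengthwise divider at y = 0, 4 mm thick, 22 mm high. Side walls 38 mm high, front 53 mm. Organizer front at x = -110 mm + travel (+55 mm at the stop); beyond it the roof is 58 mm above this floor.
- spanner: stainless lens spanner, flat, 131 mm long, 9 mm thick: a plain handle bar 14 mm wide from x = -65 to +30 mm, then a fork 34 mm wide with two prongs pointing to +x, ending at x = +66 mm. Origin at the middle of its underside, x along it towards the fork, z up; centre of mass at x = +3 mm; 120 g.
- spanner_head (a point): on the spanner's mid-line between the prongs, at x = +60 mm, mid-thickness (4.5 mm up): its working end
- spanner_tail (a point): on the spanner's handle, at x = -60 mm, mid-thickness (4.5 mm up)
- driver: small screwdriver lying flat: square black handle 14 x 14 mm from x = -68 to +7 mm (a steel cap to -72 mm), then a steel shank 6 mm thick ending in a flat blade at x = +66 mm. Origin on the underside of the handle's level, x along it towards the blade, z up, axis 7 mm above the origin; centre of mass near x = -20 mm; 50 g.
- driver_head (a point): on the screwdriver's axis near the blade, at x = +60 mm: its working end
- driver_tail (a point): on the screwdriver's axis in the handle, at x = -60 mm
- mat: cork mat 240 x 250 x 4 mm, fixed to the bench, on which the two tools lie at the start; origin at the centre of its underside
- filter: bystander: round glass polarizer filter in a black rim, 42 mm across, 7 mm thick, on the mat; origin under its centre
- bumper: bystander: blue silicone camera bumper, an open rectangular frame 75 x 45 x 14 mm; origin under its centre
- lens: bystander: black camera lens standing upright, 72 mm across, 83 mm high; origin under its centre
- lenscap: bystander: black lens cap, disc 58 mm across, 9 mm thick; origin under its centre
- screwjar: bystander: small pale jar with a white cap, 52 mm across, 60 mm high; origin under its centre
- brush: bystander: lens brush about 160 mm long lying on the bench; origin under its middle
- cradle: bystander, fixed: dark steel bench clamp holding an aluminium lens cradle, 90 x 130 mm, 105 mm high; origin under its centre
Mind the look-alikes: they are no part of the job. What is shaped like the spanner but black is not meant. Several things have the shape of the driver; the one meant has the colours described above.

How it is judged:
On the way, in this order (a step that is already met when the one before it is completed fails the run):
1. the drawer has been pulled out to its stop (travel over 157 mm) (value of joint drawer above 0.157 m), for 0.2 s.
2. the first of the two tools lies let go and flat in a compartment of the open drawer, working end to the back (((z of spanner_head in the frame of drawer_floor between -0.003 and 0.012 m and z of spanner_tail in the frame of drawer_floor between -0.003 and 0.012 m and x of spanner_head in the frame of drawer_floor between 0 and 0.11 m and x of spanner_tail in the frame of drawer_floor between -0.11 and 0 m and angle between the x axis of spanner and the x axis of drawer_floor, either way round below 0.2 rad and contact force between spanner and the fingers below 0.05 N and ((y of spanner_head in the frame of drawer_floor between 0.004 and 0.106 m and y of spanner_tail in the frame of drawer_floor between 0.004 and 0.106 m) or (y of spanner_head in the frame of drawer_floor between -0.106 and -0.004 m and y of spanner_tail in the frame of drawer_floor between -0.106 and -0.004 m))) or (z of driver_head in the frame of drawer_floor between -0.003 and 0.0135 m and z of driver_tail in the frame of drawer_floor between -0.003 and 0.0135 m and x of driver_head in the frame of drawer_floor between 0 and 0.11 m and x of driver_tail in the frame of drawer_floor between -0.11 and 0 m and angle between the x axis of driver and the x axis of drawer_floor, either way round below 0.2 rad and contact force between driver and the fingers below 0.05 N and ((y of driver_head in the frame of drawer_floor between 0.004 and 0.106 m and y of driver_tail in the frame of drawer_floor between 0.004 and 0.106 m) or (y of driver_head in the frame of drawer_floor between -0.106 and -0.004 m and y of driver_tail in the frame of drawer_floor between -0.106 and -0.004 m)))) and value of joint drawer above 0.13 m), for 0.2 s.
3. both tools lie so, one in each compartment, with the drawer still open (z of spanner_head in the frame of drawer_floor between -0.003 and 0.012 m and z of spanner_tail in the frame of drawer_floor between -0.003 and 0.012 m and x of spanner_head in the frame of drawer_floor between 0 and 0.11 m and x of spanner_tail in the frame of drawer_floor between -0.11 and 0 m and angle between the x axis of each of spanner, driver and the x axis of drawer_floor, either way round below 0.2 rad and contact force between each of spanner, driver and the fingers below 0.05 N and z of driver_head in the frame of drawer_floor between -0.003 and 0.0135 m and z of driver_tail in the frame of drawer_floor between -0.003 and 0.0135 m and x of driver_head in the frame of drawer_floor between 0 and 0.11 m and x of driver_tail in the frame of drawer_floor between -0.11 and 0 m and ((y of spanner_head in the frame of drawer_floor between 0.004 and 0.106 m and y of spanner_tail in the frame of drawer_floor between 0.004 and 0.106 m and y of driver_head in the frame of drawer_floor between -0.106 and -0.004 m and y of driver_tail in the frame of drawer_floor between -0.106 and -0.004 m) or (y of spanner_head in the frame of drawer_floor between -0.106 and -0.004 m and y of spanner_tail in the frame of drawer_floor between -0.106 and -0.004 m and y of driver_head in the frame of drawer_floor between 0.004 and 0.106 m and y of driver_tail in the frame of drawer_floor between 0.004 and 0.106 m)) and value of joint drawer above 0.13 m), for 0.2 s.
At the end, for the whole second after the job is handed in: Drawer within 6 mm of shut. Spanner and screwdriver at rest in it, one per compartment, flat on the floor (ends' mid-lines under 12 and 13.5 mm above it), within 0.2 rad of its length, working ends in the back half, handle ends in the front half, not touched by the fingers (value of joint drawer below 0.006 m and z of spanner_head in the frame of drawer_floor between -0.003 and 0.012 m and z of spanner_tail in the frame of drawer_floor between -0.003 and 0.012 m and x of spanner_head in the frame of drawer_floor between 0 and 0.11 m and x of spanner_tail in the frame of drawer_floor between -0.11 and 0 m and angle between the x axis of each of spanner, driver and the x axis of drawer_floor, either way round below 0.2 rad and contact force between each of spanner, driver and the fingers below 0.05 N and z of driver_head in the frame of drawer_floor between -0.003 and 0.0135 m and z of driver_tail in the frame of drawer_floor between -0.003 and 0.0135 m and x of driver_head in the frame of drawer_floor between 0 and 0.11 m and x of driver_tail in the frame of drawer_floor between -0.11 and 0 m and ((y of spanner_head in the frame of drawer_floor between 0.004 and 0.106 m and y of spanner_tail in the frame of drawer_floor between 0.004 and 0.106 m and y of driver_head in the frame of drawer_floor between -0.106 and -0.004 m and y of driver_tail in the frame of drawer_floor between -0.106 and -0.004 m) or (y of spanner_head in the frame of drawer_floor between -0.106 and -0.004 m and y of spanner_tail in the frame of drawer_floor between -0.106 and -0.004 m and y of driver_head in the frame of drawer_floor between 0.004 and 0.106 m and y of driver_tail in the frame of drawer_floor between 0.004 and 0.106 m)) and linear speed of each of spanner, driver below 0.02 m/s).
It fails at once if the spanner is dropped or thrown (over 0.7 m/s while the fingers do not hold it) (linear speed of spanner above 0.7 m/s and contact force between spanner and the fingers below 0.01 N).
It fails at once if the screwdriver is dropped or thrown (over 0.7 m/s while the fingers do not hold it) (linear speed of driver above 0.7 m/s and contact force between driver and the fingers below 0.01 N).
It fails at once if a bystander (filter, bumper, lens, lens cap, jar or brush) is moved by more than 20 mm (distance of any of filter, bumper, lens, lenscap, screwjar, brush from where it was at the start of the episode above 0.02 m).
It also fails if it takes over 72 s, if anything falls off the work surface, if the arm or the gripper's body presses on something with over 40 N, if the wrist force passes 120 N, or if a joint passes its speed limit or range.

## Robot

A 6-joint arm with a two-finger parallel gripper is mounted at the origin on the work surface. World frame = base frame: x ahead of the robot, y to its left, z up, the work surface at z = 0. Lengths are in m, angles in rad, forces in N, time in s.
With the tool pointing down it reaches from about 0.325 to 0.775 m from the base axis. Payload 5.5 kg.
Tool frame: the origin (TCP) lies between the finger pads; the fingertips stand 8 mm ahead of it and the grasp point (between the pads) lies 11 mm behind it (tcp_to_tips is the distance from the TCP to the fingertips, in m); z points along the fingers, y is the direction in which the jaws open and shut (so a half turn about z gives the same grasp; the last joint's range is limited). The gripper opens to 88 mm and grips with 3 to 60 N. Pads are 20 mm wide; open, the fingers measure 115 mm over their backs; the gripper's body (75 mm by 178 mm) begins 61 mm behind the grasp point.
Start: joints at [1.109, 0.091, 1.231, -0, 1.82, -0.057], TCP at [0.236, 0.552, 0.231] pointing down, gripper open.
Joint ranges: [-2.87, 2.87], [-0.86, 2.18], [0.17, 2.46], [-1.51, 4.65], [0.06, 2.69], [-2.65, 2.65]. Speed limits (rad/s): [2.57, 2.57, 3.01, 3.14, 3.14, 3.14].

## Interface

Orientations are given as a unit quaternion [w, x, y, z].
In Python, from bench import * gives the robot as it stands. Calls block until the motion is done:
- move_to(position, orientation): joint-space move of the TCP to a pose.
- move_l(position, speed=0.15, orientation=None): straight line of the TCP; orientation=None keeps the orientation; speed is the mean speed in m/s.
- movej(angles): joint-space move.
- gripper_open() and close(): open the fingers fully, or close them until they stop; the grip force is fixed at half the most.
- hold(seconds).
- inverse_kinematics(position, orientation): joint angles nearest the present ones, or None.
- state(): the state.
- get_image(name): name is "scene" or "top" or "wrist"; returns a dict with "frame" (480x640x3 uint8, blue, green, red), "depth" (480x640 float32, m along the optical axis (not along the pixel's ray), 0 where there is no reading), "camera_matrix" (3x3 intrinsics, pixels), "k1" (the pictures are not rectified: a ray, as slopes to the right and down, at radius r is drawn at 1 + k1 r^2 times it, then the intrinsics apply), "view" (4x4, takes a point from world to camera coordinates). Camera axes: x right, y up, looking along -z (the intrinsics and any distortion apply to the point x, -y, -z); pixel columns grow to the right and rows downward; lengths in m; the calibration is good to about 2 mm. A picture is of the moment at which its call begins.
A pose or a line that the arm cannot do raises IKError and nothing moves.
- job_done(): hands the job in, once; it reports no verdict.
The state is a dict: "time": time; "joint_pos": joint angles; "dq": joint speeds; "joint_torque": joint torques, N m; "ee_pos": TCP position; "ee_rot": TCP orientation; "ft_force": force on the tool from outside, world axes, zero at the start; "moment": the same for the moment, N m; "finger_gap": finger opening in m.
Only numpy, scipy, OpenCV 4.12 (cv2) and the standard library are available. Lean on these libraries where they do the work, as an engineer would, in place of code of your own. Each camera call takes 0.05 s, during which the arm holds its last target. There are 200 camera calls.

## Working session

There is one attempt and no reset: what is moved stays moved. The work goes in short steps, each a Python script; the robot and the scene stay as the last script left them, time stands still between calls to the robot, and variables do not carry over. Pictures are saved under pics/ and viewed, about 8 in all and at most 12, crops included, and the job is handed in when it is done.

```bash
mkdir -p pics; ls; cat > h.py <<'E'
from bench import *
import numpy as np, cv2
from scipy.spatial.transform import Rotation as R
def snap(n,fn=None):
    d=get_image(n)
    if fn: cv2.imwrite('pics/'+fn,d['frame'])
    return d
def rays(d,uv):
    K=np.array(d['camera_matrix']);uv=np.atleast_2d(np.array(uv,float))
    p=np.c_[(uv[:,0]-K[0,2])/K[0,0],(uv[:,1]-K[1,2])/K[1,1]]
    q=p.copy()
    for _ in range(10): q=p/(1+d['k1']*(q**2).sum(1,keepdims=True))
    T=np.linalg.inv(np.array(d['view']))
    return T[:3,3],np.c_[q[:,0],-q[:,1],-np.ones(len(q))]@T[:3,:3].T
def onplane(d,uv,z):
    o,r=rays(d,uv); return o+r*((z-o[2])/r[:,2])[:,None]
def atdepth(d,uv):
    o,r=rays(d,uv); uv=np.atleast_2d(uv).astype(int)
    return o+r*d['depth'][uv[:,1],uv[:,0]][:,None]
def quat(Rm):
    q=R.from_matrix(Rm).as_quat(); return [float(q[3]),float(q[0]),float(q[1]),float(q[2])]
def down(yaw):
    "tool z down, jaw axis (y) at yaw in world"
    y=np.array([np.cos(yaw),np.sin(yaw),0]);z=np.array([0,0,-1.]);return quat(np.c_[np.cross(y,z),y,z])
E
python3 - <<'E'
from h import *
import pickle
ds={n:snap(n,n+'0.png') for n in('scene','top')}
pickle.dump(ds,open('d0.pkl','wb'))
s=state();print(s['time'],s['ee_pos'],s['ee_rot'],s['finger_gap'])
for n,d in ds.items():print(n,np.linalg.inv(np.array(d['view']))[:3,3].round(3),d['k1'],(d['depth']>0).mean())
E
```

```text
pics
0.1 [0.23619787 0.55128226 0.2295947 ] [-2.35183801e-04  2.01024929e-01  9.79585713e-01 -8.68136871e-04] 0.08816473297828441
scene [1.495 0.461 1.162] 0.029310325632466612 0.9958626302083333
top [0.36  0.004 1.357] -0.011674338617032286 0.9959309895833334
```

View pics/top0.png

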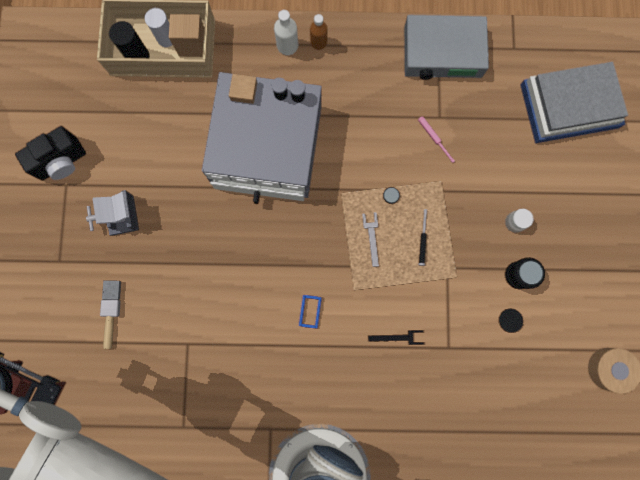

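View pics/scene0.png

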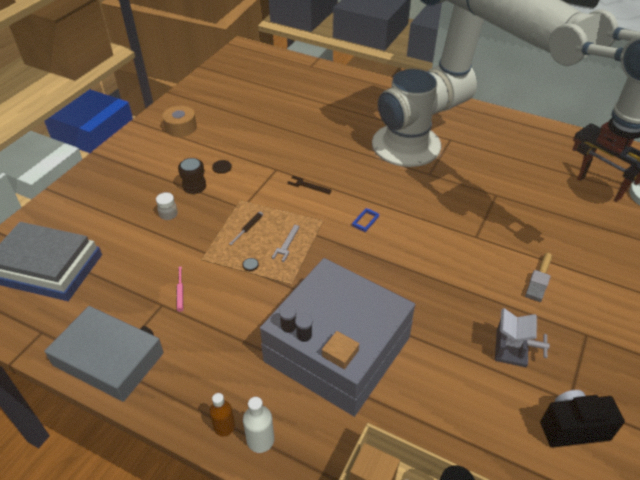

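```bash
cat >> h.py <<'E'
def cloud(d):
    v,u=np.mgrid[0:480,0:640]; return atdepth(d,np.c_[u.ravel(),v.ravel()]).reshape(480,640,3)
def line(P):
    "centroid and principal direction of xy points"
    c=P.mean(0);w,V=np.linalg.eigh(np.cov((P-c).T));return c,V[:,-1]
E
python3 - <<'E'
from h import *
import pickle
d=pickle.load(open('d0.pkl','rb'))['top'];f=d['frame'].astype(int);C=cloud(d)
print(np.array(d['camera_matrix']).round(1))
box=np.zeros((480,640),bool);box[60:215,190:335]=1
m=box&(abs(C[...,2]-.13)<.006)
print('orgtop',m.sum(),C[m][:,2].mean(),cv2.minAreaRect(C[m][:,:2].astype(np.float32)))
print(cv2.boxPoints(cv2.minAreaRect(C[m][:,:2].astype(np.float32))).round(4))
# top edges on z=.13 plane
for uv in [(256,196),(256,202)]:print('tab',atdepth(d,[uv]),onplane(d,[uv],.044))
hsv=cv2.cvtColor(d['frame'],cv2.COLOR_BGR2HSV)
mat=np.zeros((480,640),bool);mat[185:286,344:454]=1
V=hsv[...,2];S=hsv[...,1]
sp=mat&(S<70)&(V>90);sp[:, :355]=0;sp[:,385:]=0; sp[:208]=0
hd=mat&(V<60);hd[:,:412]=0;hd[:228]=0
sh=mat&(S<70)&(V>90);sh[:,:412]=0;sh[:,440:]=0
for n,m,z in(('spanner',sp,.0085),('handle',hd,.018),('shank',sh,.012)):
    v,u=np.nonzero(m);P=onplane(d,np.c_[u,v],z)[:,:2];c,a=line(P);t=(P-c)@a
    print(n,m.sum(),c.round(4),a.round(3),t.min().round(3),t.max().round(3),'ends',(c+a*t.min()).round(3),(c+a*t.max()).round(3),C[m][:,2].mean())
cv2.imwrite('pics/c.png',cv2.resize(np.hstack([d['frame'][180:290,340:460],cv2.merge([(sp*255).astype(np.uint8),(hd*255).astype(np.uint8),(sh*255).astype(np.uint8)])[180:290,340:460]]),None,fx=3,fy=3,interpolation=0))
E
```

```text
[[562.8   0.  323.1]
 [  0.  562.8 228.6]
 [  0.    0.    1. ]]
orgtop 9364 0.12992695350922517 ((0.7836847305297852, 0.14262649416923523), (0.24098356068134308, 0.2438652515411377), 82.98361206054688)
[[0.6479 0.0379]
 [0.89   0.0081]
 [0.9194 0.2473]
 [0.6774 0.2771]]
tab [[0.64116214 0.15961719 0.05532606]] [[0.6436098  0.16097496 0.044     ]]
tab [[0.62788457 0.15981728 0.04958259]] [[0.62902904 0.16048444 0.044     ]]
spanner 420 [ 0.553  -0.1185] [-0.993 -0.119] -0.062 0.07 ends [ 0.615 -0.111] [ 0.483 -0.127] 0.011371519952303902
handle 147 [ 0.5285 -0.2393] [-0.997  0.075] -0.036 0.034 ends [ 0.565 -0.242] [ 0.494 -0.237] 0.03581927118877873
shank 97 [ 0.5751 -0.2439] [-0.996  0.084] -0.05 0.088 ends [ 0.625 -0.248] [ 0.487 -0.236] 0.01206223896198557
```

View pics/c.png

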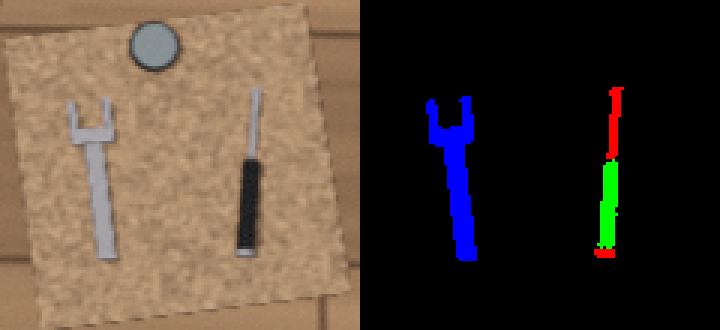

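The top view shows the organizer at about (263,135) and its tab at (256,196). The spanner is at (372,240) and the driver at (423,238), both with their working ends at the top of the image, towards +x. The measured sizes agree with the spec: the top comes out at 241 x 244 mm and the spanner at 132 mm. I'll go to the tab next.

```bash
cat >> h.py <<'E'
F=np.array([.6636,.1573]);YO=-.1223
ax=np.array([np.cos(YO),np.sin(YO)]);ay=np.array([-ax[1],ax[0]])
def org(x,y,z): "x into organizer from front face, y along"; return [*(F+x*ax+y*ay),z]
def lean(t):
    a=np.array([*ax,0]);z=np.sin(t)*a+np.array([0,0,-np.cos(t)]);y=np.array([*ay,0]);return quat(np.c_[np.cross(y,z),y,z])
def ft():
    s=state();print('t %.2f pos'%s['time'],np.round(s['ee_pos'],4),'F',np.round(s['ft_force'],1),'gap %.4f'%s['finger_gap'])
E
python3 - <<'E'
from h import *
for t in(35,40,45,50):
    q=lean(np.radians(t))
    for x,z in((-.12,.15),(-.02,.048),(-.19,.048)):
        j=inverse_kinematics(org(x,0,z),q);print(t,x,None if j is None else np.round(j,2))
q=lean(np.radians(45))
move_to(org(-.12,0,.148),q);ft()
d=snap('wrist','w1.png');import pickle;pickle.dump(d,open('w1.pkl','wb'))
E
```

```text
35 -0.12 [ 0.43 -0.45  1.96 -0.34  1.12 -0.95]
35 -0.02 [ 0.32 -0.12  1.88 -0.33  0.85 -0.98]
35 -0.19 [ 0.53 -0.58  2.23 -0.42  1.02 -0.78]
40 -0.12 [ 0.46 -0.51  2.03 -0.42  1.04 -0.89]
40 -0.02 [ 0.34 -0.16  1.95 -0.43  0.76 -0.88]
40 -0.19 [ 0.58 -0.63  2.29 -0.52  0.97 -0.69]
45 -0.12 [ 0.49 -0.56  2.1  -0.51  0.98 -0.8 ]
45 -0.02 [ 0.36 -0.19  2.02 -0.56  0.67 -0.76]
45 -0.19 [ 0.62 -0.66  2.35 -0.64  0.93 -0.58]
50 -0.12 [ 0.52 -0.6   2.17 -0.62  0.91 -0.71]
50 -0.02 [ 0.38 -0.21  2.08 -0.72  0.6  -0.6 ]
50 -0.19 [ 0.67 -0.69  2.41 -0.77  0.89 -0.45]
t 1.88 pos [0.5447 0.1727 0.1488] F [0.3 0.5 0.1] gap 0.0878
```

View pics/w1.png

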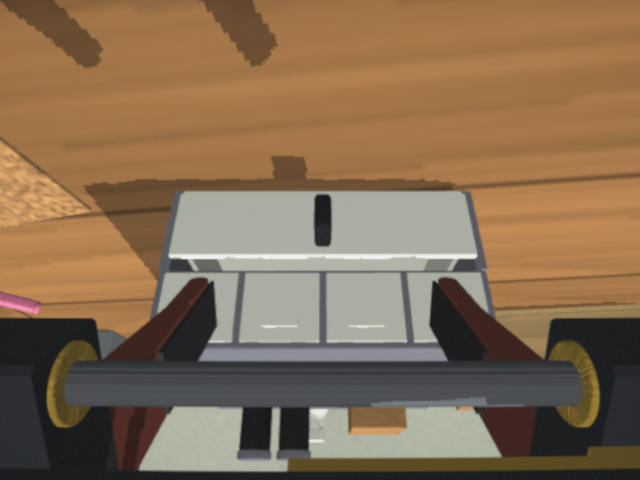

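The wrist view shows the tab at (322,220), centred between the fingers at about x = 325. I'll check the tab's position, then grip and pull.

```bash
python3 - <<'E'
from h import *
import pickle
d=pickle.load(open('w1.pkl','rb'));C=cloud(d)
m=np.zeros((480,640),bool);m[185:255,305:340]=1;m&=d['frame'].max(2)<50
P=C[m];rel=np.c_[(P[:,:2]-F)@ax,(P[:,:2]-F)@ay,P[:,2]];print(m.sum(),np.percentile(rel,[5,50,95],axis=0).round(4))
b=np.zeros((480,640),bool);b[200:245,200:300]=1;b[200:245,350:440]=1
P=C[b];rel=np.c_[(P[:,:2]-F)@ax,(P[:,:2]-F)@ay,P[:,2]];print('face',np.percentile(rel,[10,50,90],axis=0).round(4))
print('slope',np.polyfit(rel[:,1],rel[:,0],1))
q=lean(np.radians(45))
move_l(org(-.021,0,.048),.12,q);ft()
close();ft()
move_l(org(-.021-.166,0,.048),.08);ft()
hold(.3);ft()
d=snap('wrist','w2.png');snap('top','t2.png')
E
```

```text
694 [[-0.0386 -0.0029  0.0354]
 [-0.0371  0.0012  0.0532]
 [-0.0171  0.0059  0.0584]]
face [[-0.0106 -0.0758  0.0204]
 [-0.0098 -0.0191  0.0367]
 [-0.009   0.0745  0.0523]]
slope [-0.00116819 -0.0106243 ]
t 3.26 pos [0.6427 0.16   0.0484] F [-0.3 -0.5 -0.6] gap 0.0880
t 4.41 pos [0.6428 0.1605 0.048 ] F [ 1.1  4.4 -1.4] gap 0.0120
t 6.63 pos [0.4792 0.1805 0.0477] F [ 32.7   6.8 -19.6] gap 0.0116
t 6.93 pos [0.4792 0.1805 0.0477] F [ 33.    6.1 -18.9] gap 0.0119
```

View pics/t2.png

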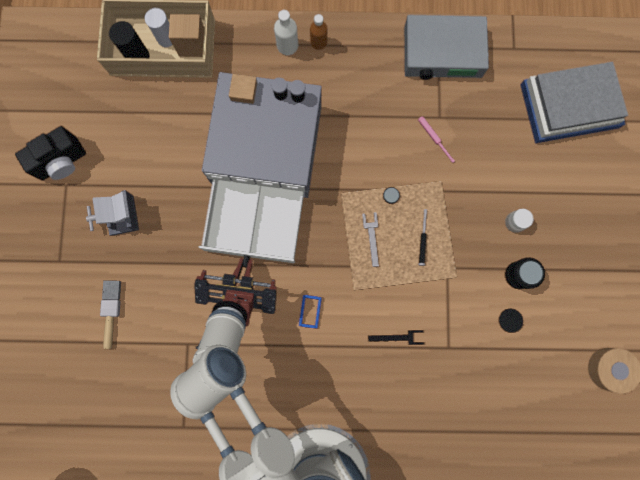

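The drawer is out: there is a 33 N reaction at the stop, and the open drawer shows at (205–300, 180–260). I'll let go, back off and hover over the tools. In the same step I'll measure the drawer interior from the top image.

```bash
python3 - <<'E'
from h import *
import pickle
q=lean(np.radians(45))
move_l(org(-.186,0,.048),.05)
gripper_open();ft()
move_l(org(-.186-.05,0,.12),.15)
# hover between tools
move_to([.52,-.18,.22],down(np.pi/2));ft()
t=snap('top');w=snap('wrist','w3.png');pickle.dump((t,w),open('d3.pkl','wb'))
C=cloud(t);b=np.zeros((480,640),bool);b[175:265,195:310]=1
P=C[b];rel=np.c_[(P[:,:2]-F)@ax,(P[:,:2]-F)@ay,P[:,2]]
fl=rel[abs(rel[:,2]-.012)<.005];fl=fl[(abs(fl[:,1])<.11)&(fl[:,0]>-.17)]
print('floor z',np.median(fl[:,2]),'x',np.percentile(fl[:,0],[1,99]).round(4),'y',np.percentile(fl[:,1],[1,99]).round(4))
h=rel[(abs(rel[:,2]-.034)<.006)&(abs(rel[:,1])<.03)&(rel[:,0]>-.14)&(rel[:,0]<-.03)];print('divider',len(h),np.median(h,axis=0),np.polyfit(h[:,0],h[:,1],1))
r=rel[(rel[:,2]>.058)&(rel[:,2]<.07)&(rel[:,0]<-.12)&(abs(rel[:,1])<.1)];print('front rim',len(r),np.percentile(r,[5,50,95],axis=0).round(4))
s=rel[(abs(rel[:,2]-.05)<.004)&(abs(rel[:,1])>.09)&(rel[:,0]<-.02)&(rel[:,0]>-.14)]
print('sides',np.median(s[s[:,1]>0],axis=0),np.median(s[s[:,1]<0],axis=0))
E
```

```text
t 8.52 pos [0.479 0.18  0.048] F [-1.3  1.3 -0.1] gap 0.0879
t 10.71 pos [ 0.5199 -0.1793  0.2193] F [-0.4  0.  -0.2] gap 0.0879
floor z 0.01206715142790138 x [-0.151   0.0125] y [-0.1    0.103]
divider 90 [-0.08513048 -0.00040466  0.03336034] [-0.00418967 -0.00089529]
front rim 263 [[-0.1743 -0.0884  0.059 ]
 [-0.1604  0.0003  0.064 ]
 [-0.1572  0.0887  0.0681]]
sides [-0.08944278  0.10542297  0.0495959 ] [-0.07854287 -0.10636431  0.04982138]
```

View pics/w3.png

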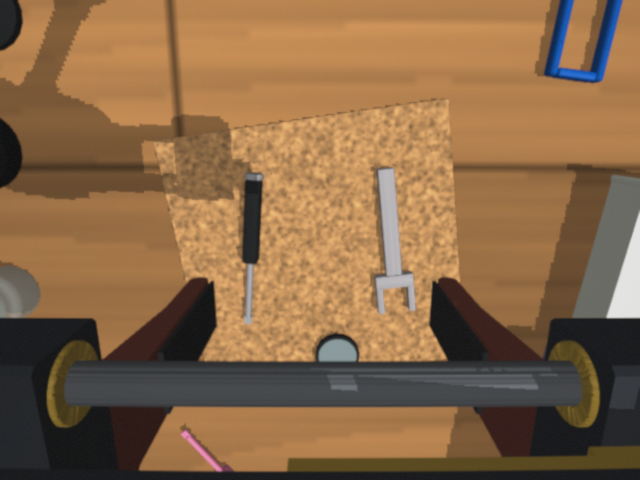

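The wrist view shows the driver at (250,180–320), with its black handle spanning rows 180–262. The spanner is at (385–395, 170–310), with the fork towards +x. The drawer measures as expected: floor z 12 mm, divider at y≈0, sides at ±105 mm. I'll localise the tools from this view.

```bash
python3 - <<'E'
from h import *
import pickle
t,d=pickle.load(open('d3.pkl','rb'));C=cloud(d)
hsv=cv2.cvtColor(d['frame'],cv2.COLOR_BGR2HSV);S=hsv[...,1];V=hsv[...,2]
def box(u0,u1,v0,v1):
    m=np.zeros((480,640),bool);m[v0:v1,u0:u1]=1;return m
sp=box(365,425,160,318)&(S<70)&(V>90)
bar=sp&box(365,425,160,268)
hd=box(235,270,182,268)&(V<70)
sh=box(235,270,268,326)&(S<80)&(V>80)
for n,m,z in(('spanner',sp,.0125),('bar',bar,.013),('handle',hd,.018),('shank',sh,.013)):
    v,u=np.nonzero(m);P=onplane(d,np.c_[u,v],z)[:,:2];c,a=line(P);a=a*np.sign(a[0]);k=(P-c)@a;w=(P-c)@[-a[1],a[0]]
    print(n,m.sum(),c.round(4),'ang %.3f'%np.arctan2(a[1],a[0]),'tail',(c+a*k.min()).round(4),'head',(c+a*k.max()).round(4),'len %.4f w %.4f'%(np.ptp(k),np.ptp(np.percentile(w,[2,98]))),'z',np.median(C[m][:,2]).round(4))
E
```

```text
spanner 2733 [ 0.5488 -0.1181] ang 0.123 tail [ 0.4827 -0.1262] head [ 0.6133 -0.1102] len 0.1316 w 0.0320 z 0.013
bar 1720 [ 0.5254 -0.121 ] ang 0.120 tail [ 0.4826 -0.1262] head [ 0.5708 -0.1155] len 0.0888 w 0.0142 z 0.0131
handle 1276 [ 0.5278 -0.2386] ang -0.083 tail [ 0.4936 -0.2358] head [ 0.5645 -0.2416] len 0.0711 w 0.0129 z 0.0179
shank 404 [ 0.5977 -0.2449] ang -0.087 tail [ 0.5707 -0.2425] head [ 0.6244 -0.2472] len 0.0538 w 0.0063 z 0.0133
```

Both tools check out in size and height. I'll pick the spanner.

```bash
cat >> h.py <<'E'
def pick(p,yaw):
    q=down(yaw+np.pi/2)
    move_to([*p,.10],q);move_l([*p,.0135],.1);ft();close();ft()
    move_l([*p,.16],.15);hold(.1);ft()
def over(rx,ry):
    move_l(org(rx,ry,.16),.3,down(YO+np.pi/2));ft()
E
python3 - <<'E'
from h import *
a=np.array([np.cos(.121),np.sin(.121)])
pick(np.array([.5471,-.1184])+.003*a,.121)
over(-.087,.053)
d=snap('wrist','w4.png')
E
```

```text
t 12.43 pos [ 0.5505 -0.1182  0.0139] F [ 1.2  0.2 -0.3] gap 0.0876
t 13.56 pos [ 0.5501 -0.1181  0.0135] F [-0.6  0.8 -0.2] gap 0.0134
t 14.78 pos [ 0.5495 -0.1179  0.1584] F [ 0.8 -0.1 -2.2] gap 0.0137
t 16.07 pos [0.5837 0.2194 0.1599] F [-0.3 -0.9 -1.1] gap 0.0135
```

View pics/w4.png

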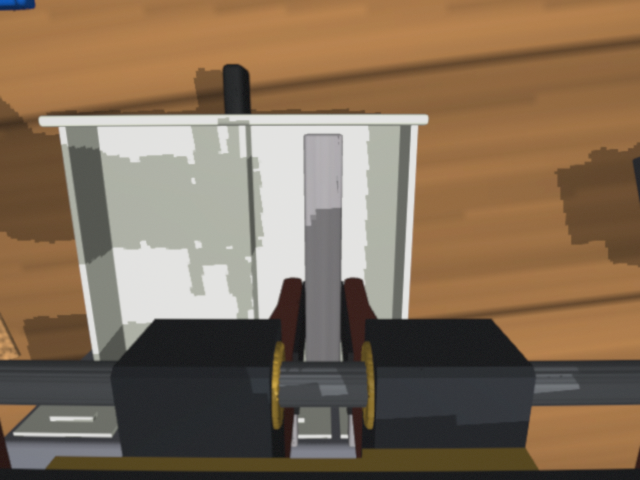

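The spanner is held straight at (323,135–360) over the drawer's +y compartment. I'll lower it and release. The open fingers (115 mm over their backs) may touch the 102 mm compartment's walls, so I'm placing it centred to make any contact symmetric.

```bash
python3 - <<'E'
from h import *
move_l(org(-.087,.053,.0218),.1);ft();hold(.1);ft()
gripper_open();ft();hold(.1);ft()
move_l(org(-.087,.053,.05),.06);ft()
move_l(org(-.087,.053,.17),.2);ft()
move_l(org(-.16,.0,.24),.3);ft()
snap('wrist','w5.png')
E
```

```text
t 17.65 pos [0.5842 0.2207 0.0227] F [-0.6 -0.3 -1.4] gap 0.0137
t 17.75 pos [0.5841 0.2206 0.0226] F [-0.3 -0.4 -0.7] gap 0.0137
t 18.82 pos [0.5837 0.2205 0.0218] F [ 0.  -0.  -0.2] gap 0.0823
t 18.92 pos [0.5837 0.2205 0.0218] F [-0.2 -0.9 -0.1] gap 0.0829
t 19.53 pos [0.5831 0.2195 0.0489] F [-1.2 -4.7 -2.8] gap 0.0876
t 20.28 pos [0.5837 0.2207 0.1699] F [-0.1  0.1 -1. ] gap 0.0876
t 20.82 pos [0.505  0.177  0.2385] F [-1.1 -0.3  0. ] gap 0.0876
```

View pics/w5.png

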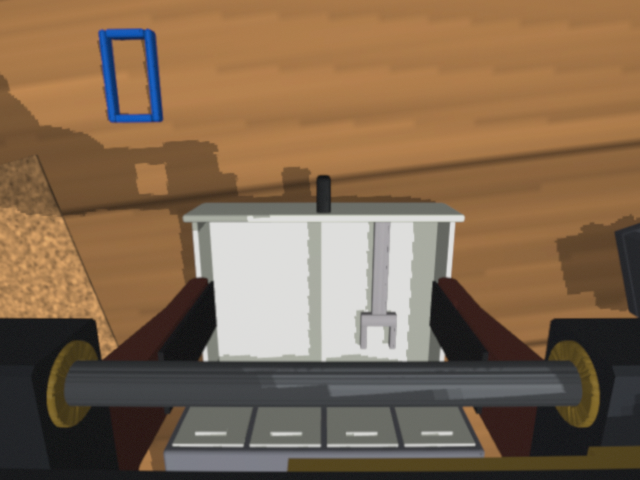

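The spanner lies flat and straight in the +y compartment at (380,222–348), fork to the back. The fingers did touch the walls (gap 82 mm), but with negligible wrist force. Before placing the driver I'll check how far the small-drawer fronts protrude, since its fit lengthwise is tight. I'll pick it up in the same step.

```bash
python3 - <<'E'
from h import *
import pickle
d=pickle.load(open('w1.pkl','rb'));C=cloud(d).reshape(-1,3)
rel=np.c_[(C[:,:2]-F)@ax,(C[:,:2]-F)@ay,C[:,2]]
m=(rel[:,1]<-.01)&(rel[:,1]>-.1)&(rel[:,2]>.02)&(rel[:,2]<.125)&(rel[:,0]>-.05)&(rel[:,0]<.01)
for z in np.arange(.02,.125,.01):
    k=m&(abs(rel[:,2]-z-.005)<.005); print('%.3f'%z,k.sum(),np.percentile(rel[k,0],[1,50]).round(4) if k.any() else '')
p=np.array([.5586,-.2415])-.020*np.array([np.cos(.085),-np.sin(.085)])
pick(p,-.085)
over(-.102,-.053)
snap('wrist','w6.png')
E
```

```text
0.020 1292 [-0.0111 -0.0098]
0.030 1355 [-0.0111 -0.0098]
0.040 1416 [-0.0111 -0.0098]
0.050 1481 [-0.0112 -0.0097]
0.060 1134 [-0.011  -0.0092]
0.070 1190 [-0.0021 -0.0004]
0.080 1263 [-0.002  -0.0006]
0.090 1216 [-0.0021 -0.0005]
0.100 1200 [-0.0032 -0.0005]
0.110 1352 [-0.0048 -0.0007]
0.120 782 [-0.0022 -0.0003]
t 23.50 pos [ 0.539  -0.2399  0.0138] F [ 0.3 -0.6 -0.3] gap 0.0880
t 24.62 pos [ 0.5387 -0.2398  0.0135] F [-0.5  0.3 -0.9] gap 0.0136
t 25.85 pos [ 0.5381 -0.2395  0.1584] F [-0.4  1.5 -0.7] gap 0.0138
t 27.19 pos [0.5559 0.1161 0.1599] F [-0.  -0.3 -0.2] gap 0.0137
```

View pics/w6.png

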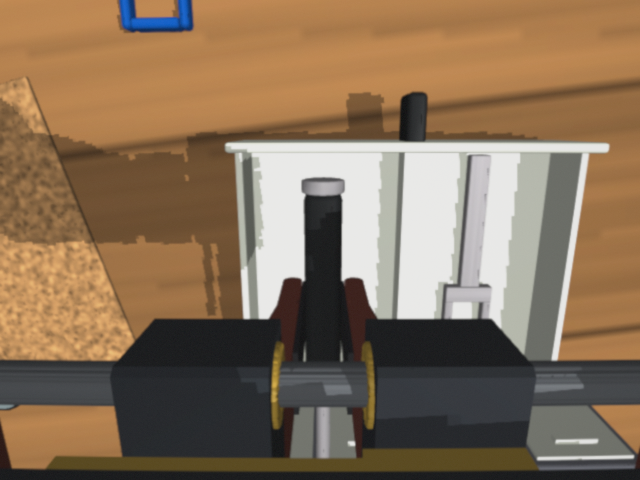

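The driver is held straight at (323,180–330), cap towards the front, over the -y compartment. The small-drawer knobs reach only 5 mm out, which leaves 11 mm clear of the blade. I'll lower it and release.

```bash
python3 - <<'E'
from h import *
move_l(org(-.102,-.053,.0218),.1);ft();hold(.1);ft()
gripper_open();ft();hold(.1)
move_l(org(-.102,-.053,.05),.06);ft()
move_l(org(-.102,-.053,.17),.2)
move_l(org(-.16,.0,.24),.3);ft()
d=snap('wrist','w7.png');t=snap('top','t7.png')
import pickle;pickle.dump((t,d),open('d7.pkl','wb'))
E
```

```text
t 28.77 pos [0.5564 0.1172 0.0226] F [-0.4 -0.3 -0.1] gap 0.0136
t 28.88 pos [0.5563 0.1172 0.0225] F [-0.5 -0.  -0.1] gap 0.0139
t 29.94 pos [0.556  0.1184 0.0219] F [ 0.7  5.3 -1.4] gap 0.0829
t 30.66 pos [0.5541 0.1197 0.0471] F [-0.4  8.5 -6.2] gap 0.0877
t 31.91 pos [0.5048 0.1768 0.2388] F [ 0.1 -0.4 -0.8] gap 0.0878
```

View pics/w7.png

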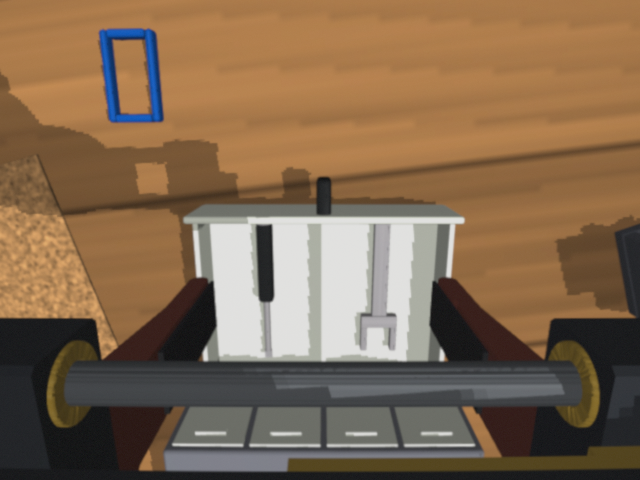

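Both tools lie in their compartments: the driver at (265,225–350), blade to the back, and the spanner at (380,222–348). I'll check that numerically, then grip the tab and push the drawer shut.

```bash
cat > chk.py <<'E'
from h import *
import pickle
t,d=pickle.load(open('d7.pkl','rb'));C=cloud(d)
hsv=cv2.cvtColor(d['frame'],cv2.COLOR_BGR2HSV);V=hsv[...,2]
rel=np.c_[(C.reshape(-1,3)[:,:2]-F)@ax,(C.reshape(-1,3)[:,:2]-F)@ay,C.reshape(-1,3)[:,2]].reshape(480,640,3)
fl=(rel[...,2]>.0145)&(rel[...,0]>-.157)&(rel[...,0]<-.005)&(rel[...,2]<.03)
ok=True
for n,s in(('spanner',1),('driver',-1)):
    m=fl&(abs(s*rel[...,1]-.053)<.035)&(np.indices((480,640))[0]<360);P=rel[m];c,a=line(P[:,:2]);k=(P[:,:2]-c)@a
    ang=np.arctan(a[1]/a[0]);print(n,m.sum(),'mid',c.round(4),'ang %.3f'%ang,'x',P[:,0].min().round(3),P[:,0].max().round(3),'floor z %.4f..%.4f'%tuple(np.percentile(P[:,2],[5,95])))
    ok&=abs(ang)<.12
m=np.zeros((480,640),bool);m[170:215,310:340]=1;m&=d['frame'].max(2)<50
print('tab',np.percentile(rel[m],[5,50,95],axis=0).round(4)[:,:2].tolist(),ok)
E
cat > push.py <<'E'
from chk import *
assert ok
q=lean(np.radians(45))
move_to(org(-.286,0,.148),q);ft()
move_l(org(-.186,0,.048),.12);ft();close();ft()
move_l(org(-.022,0,.048),.07);ft()
move_l(org(-.019,0,.048),.02);ft()
hold(.2);ft();snap('wrist','w8.png')
E
python3 push.py
```

```text
spanner 2270 mid [-0.0835  0.0534] ang -0.000 x -0.147 -0.022 floor z 0.0184..0.0223
driver 1634 mid [-0.0976 -0.0516] ang -0.006 x -0.148 -0.015 floor z 0.0199..0.0271
tab [[-0.1898, -0.0039], [-0.1776, 0.0008], [-0.1654, 0.0056]] TrueTraceback (most recent call last):
  File "push.py", line 4, in <module>
    move_to(org(-.286,0,.148),q);ft()
    ~~~~~~~^^^^^^^^^^^^^^^^^^^^^
bench.IKError: the arm cannot take that pose within its joint ranges
```

The numeric check passes: both tools are straight and flat. The tab now reads about 12 mm further in, so travel is about 0.152 m, still above the 0.13 m needed. The drawer was probably dragged as the fingers lifted out. I'll use the reachable lean pose and push under force watch.

```bash
cat > push.py <<'E'
from chk import *
q=lean(np.radians(45))
move_to(org(-.236,0,.12),q);ft()
move_l(org(-.180,0,.048),.1);ft();close();ft()
move_l(org(-.036,0,.048),.07);ft()
for x in np.arange(-.034,-.011,.002):
    move_l(org(x,0,.048),.02);f=-np.dot(state()['ft_force'][:2],ax);print('%.3f %.1f'%(x,f))
    if abs(f)>12:break
hold(.2);ft()
gripper_open();ft()
move_l(org(x-.09,0,.14),.12);ft()
w=snap('wrist','w8.png');t=snap('top','t8.png');pickle.dump((t,w),open('d8.pkl','wb'))
C=cloud(w).reshape(-1,3);rel=np.c_[(C[:,:2]-F)@ax,(C[:,:2]-F)@ay,C[:,2]]
m=(abs(rel[:,1])<.1)&(abs(rel[:,1])>.02)&(rel[:,2]>.02)&(rel[:,2]<.055)&(rel[:,0]>-.2)&(rel[:,0]<.02)
print('face',np.percentile(rel[m,0],[10,50,90]).round(4))
E
python3 push.py
```

```text
spanner 2270 mid [-0.0835  0.0534] ang -0.000 x -0.147 -0.022 floor z 0.0184..0.0223
driver 1634 mid [-0.0976 -0.0516] ang -0.006 x -0.148 -0.015 floor z 0.0199..0.0271
tab [[-0.1898, -0.0039], [-0.1776, 0.0008], [-0.1654, 0.0056]] True
t 32.93 pos [0.4298 0.1858 0.1206] F [-0.2 -0.7  0.2] gap 0.0877
t 33.99 pos [0.4852 0.1794 0.0487] F [-1.4  0.4  0.1] gap 0.0876
t 35.14 pos [0.485  0.1798 0.048 ] F [ 1.8  3.3 -1.4] gap 0.0119
t 37.35 pos [0.6281 0.1623 0.048 ] F [ 2.3  5.6 -2. ] gap 0.0117
-0.034 -0.8
-0.032 -1.9
-0.030 -0.8
-0.028 -0.2
-0.026 -0.8
-0.024 -0.9
-0.022 -1.1
-0.020 -1.8
-0.018 -2.2
-0.016 8.5
-0.014 21.8
t 40.30 pos [0.6487 0.1598 0.0482] F [-21.2   4.6  10.2] gap 0.0118
t 41.53 pos [0.6497 0.159  0.048 ] F [ 1.1  0.4 -0.6] gap 0.0877
t 42.76 pos [0.5603 0.1698 0.1391] F [-0.1  1.1 -1. ] gap 0.0876
face [0.0005 0.0013 0.0021]
```

The push met a firm stop at 22 N. The drawer face is now flush with the organizer front at about 0.001 m. It read -0.010 m at the start, so the drawer had been slightly ajar, and the open travel was really about 0.163 m. One last look before handing in.

View pics/t8.png

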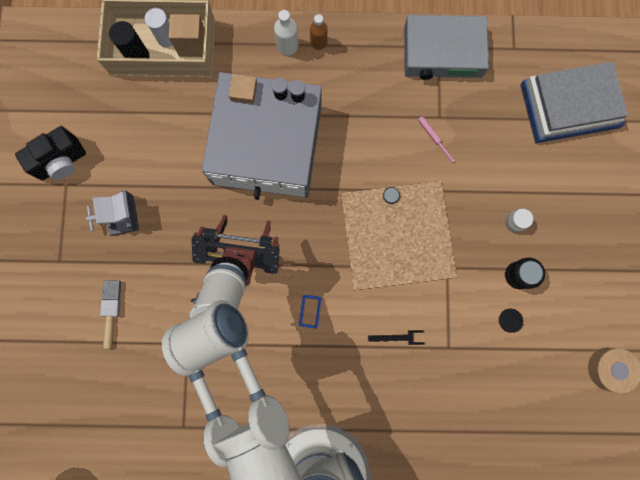

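The drawer is flush shut, with the tab at (257,191). The mat holds only the filter at (391,196), and the bystanders are where they were.

```bash
python3 -c "
from h import *
hold(.2);ft();job_done()"
```

```text
t 43.06 pos [0.5604 0.1698 0.1395] F [-0.2 -0.7 -0.1] gap 0.0878
the job is handed in; nothing more can be done
```

I pulled the drawer to its stop and laid both tools in it, the spanner in the +y compartment and the screwdriver in the -y one. I then pushed the drawer shut and handed the job in at about 43 s, under the 72 s limit.

- **Drawer open:** the pull ended at the stop with a 33 N reaction. Before the final push, the tab's position gave about 0.163 m of travel.
- **Tools, checked before closing:** both lay flat, within 0.01 rad of the drawer's length, working ends to the back and clear of the fingers. I did not look inside after closing.
- **Drawer shut:** the push met a firm stop at 22 N. The drawer face then read within about 1 mm of the organizer front.
- **Bystanders:** the last top view shows no visible movement; I did not measure them.

**What disagreed:**
- At the start the drawer face stood about 10 mm out from the organizer front. The drawer was probably slightly ajar. I first read the later tab position as the drawer having crept in 12 mm; that is explained by this offset.
- The fully open fingers are wider than a compartment, so they touched the walls when releasing each tool. The gap stopped at about 83 mm instead of 88, with under 11 N at the wrist.

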